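Unlock the tube incubator and hold its lid open

TASK

The bench incubator's lid is secured by a transport lock on the strip beside it: slide the lock's black knob all the way to its rear end stop while the lid is still shut. Then raise the lid by its front grip to 50 degrees open and keep holding it there with the fingers, steadily, so that a colleague can look at the tubes; the lid falls shut if let go, so the program finishes while holding it. Leave the lock at its end stop and do not disturb the things standing around.

Things in the scene. Friction and masses are not known exactly. Their poses are not given: they have to be found in the camera images.
- incubator: white bench incubator, fixed, 190 (x, depth) x 300 (y, width) x 120 mm high to its rim; origin: centre of its underside; x axis to its rear (hinge side, away from the robot), y to its left, z up. Left two thirds: tube chamber under a hinged lid centred at y = +51 mm; right third: closed strip, top 120 mm high, with the transport lock at y = -95 mm.
- incubator_lid (a joint): lid angle in rad: 0 shut, grows as the front edge rises, stop at 1.4; 50 degrees = 0.873. The lid (about 0.35 kg, 180 x 196 x 10 mm, white frame with clear window) has no spring and little friction and falls shut by its weight from any angle.
- lid_hinge (a point): middle of the lid's hinge line, at the rear rim, 126 mm above the worktop; the hinge line runs along the incubator's y axis
- lid_grip (a point): centre of the lid's grip: grey round cross bar, diameter 20, 32 mm long along the incubator's y, flat ends, 34 mm in front of the lid's front edge on a 14 mm wide neck. 217 mm from the hinge line, 126 mm above the worktop when shut, free all round. Pinch it across its ends (32 mm), tool down; it can turn between the fingers as the lid rises. Axes: the incubator's when shut, turning with the lid.
- lock_knob (a joint): travel of the transport lock in m: 0 at its front end stop (locked), 0.045 at its rear end stop (unlocked); it moves to the incubator's rear (+x). Near 0 a steel tongue on the slide lies over a lug on the lid's right edge and really blocks the lid. 1.5 N of friction; stays where it is left.
- lock_grip (a point): point on the axis of the lock's black upright knob, 22 (x) x 18 (y) x 30 mm high, its top 47 mm above the strip (167 mm above the worktop); the point lies 11 mm below that top. The lid beside it is 131 mm high, so it can be pinched from above across its 18 mm. Axes as the incubator's.
- timer: bystander: small dark upright bench timer, 59 x 55 x 92 mm, right of the incubator; origin at its underside. Behind it stands a tall fixed bench centrifuge with an open lid (world x from 0.53 m back, y from -0.05 to -0.45 m), which the arm must go round on its way to the incubator
- cup: bystander: capped specimen cup, diameter 59, height 66 mm, left of the incubator; origin at its underside
- slides: bystander: flat light box of glass slides, 60 x 83 x 28 mm, right of the incubator; origin at its underside
- pen: bystander: marker pen lying on the worktop, 14 x 134 x 12 mm, well to the right; origin at its underside

How it is judged:
On the way, in this order (a step that is already met when the one before it is completed fails the run):
1. the transport lock is slid to its rear end stop while the lid is still shut (value of joint lock_knob above 0.041 m and value of joint incubator_lid below 0.08 rad), for 0.1 s.
2. the lid is raised and held by the fingers at 50 degrees, within 5 (value of joint incubator_lid between 0.785 and 0.96 rad and contact force between the fingers and incubator_lid above 0.3 N), for 0.2 s.
At the end, for the whole second after the job is handed in: The lid stands still (under 0.1 rad/s) at 50 degrees open, within 5 degrees (0.785 to 0.96 rad), carried by the fingers, which press on it with more than 0.3 N; the lock is within 4 mm of its rear end stop (all of step 2 and velocity of joint incubator_lid between -0.1 and 0.1 rad/s and value of joint lock_knob above 0.041 m); the arm keeps its last pose, push and grip.
It fails at once if a bystander is moved by more than 20 mm (distance of any of timer, cup, slides, pen from where it was at the start of the episode above 0.02 m).
It also fails if it takes over 48 s, if anything falls off the work surface, if the arm or the gripper's body presses on something with over 40 N, if the wrist force passes 120 N, or if a joint passes its speed limit or range.

ROBOT

A 6-joint arm with a two-finger parallel gripper is mounted at the origin on a cart in front of the work surface, level with it; the furniture and walls round the work are solid. World frame = base frame: x ahead of the robot, y to its left, z up, the work surface at z = 0. Lengths are in m, angles in rad, forces in N, time in s.
With the tool pointing down it reaches from about 0.25 to 0.775 m from the base axis. Payload 4 kg.
Tool frame: the origin (TCP) lies on the centre line of the jaws, within the pads' length; the fingertips stand 25 mm ahead of it and the grasp point (between the pads) lies 6 mm ahead of it; z points along the fingers, y is the line along which they close (so a half turn about z gives the same grasp; the last joint's range is limited). The gripper opens to 94 mm and grips with 3 to 60 N. Pads are 16 mm wide; open, the fingers measure 119 mm over their backs; the gripper's body (75 mm by 177 mm) begins 78 mm behind the grasp point.
Start: joints at [-1.316, 0.087, 1.371, -0, 1.684, -0.103], TCP at [0.193, -0.515, 0.231] pointing down, gripper open.
Joint ranges: [-3.1, 3.1], [-0.76, 2.03], [0.27, 2.55], [-1.08, 4.22], [0.17, 2.65], [-2.57, 2.57]. Speed limits (rad/s): [2.79, 2.79, 3.14, 3.14, 3.14, 3.14].

INTERFACE

Orientations are given as [roll, pitch, yaw] about the fixed x, y, z axes, in that order (R = Rz(yaw) Ry(pitch) Rx(roll)).
In Python, from bench import sensors, optics, ticket gives the robot as it stands.
- The arm moves only by the tool send_rows, never from a script. Its argument "rows" is a list of rows, each a list of 6 numbers: the shift along the world's x, y, z in mm, then the turn, a rotation vector about the world's x, y, z in rad. In form: [[x, y, z, wx, wy, wz], ...]. A call has 1 to 8 rows; each row shifts and turns the commanded pose from where the row before left it; what a row does not reach is not made up. A row lasts 1/12 s, in which the tool goes at most 41.7 mm and 7.16 degrees, less where a joint would pass 70% of its speed; a pose out of reach is approached as far as the arm can. A call is refused whole if a number of a shift passes 41.7 or a number of a turn 0.125, either way. A call with a gripper value outside its range is refused whole. "grip" is the finger opening in mm, from 0 to 94, set as the call begins (left out, the last holds). The fingers move at their own pace and stop on an object; the grip force is fixed at half the most. Time passes only in rows, so rows that do not move let the fingers close. It gives the time, the measured TCP pose, the force, the opening and the grip force at its end, in the units of the state.
- sensors.get_obs(): the state, without advancing time (a new reading comes with each control period).
- optics.snapshot(name): name is "scene" or "side" or "wrist"; returns the picture (400x640x3 uint8, red, green, blue); there is no depth.
- optics.camera_model(name): a dict with "vertical_fov" (degrees; the focal length in pixels is half the picture's height over the tangent of half this angle, whatever the lens; pixels are square), "cx", "cy" (the principal point, pixels), "R" (3x3) and "t" (3): a world point X has camera coordinates R X + t. Camera axes: x right, y down, z forward; pixel columns grow to the right and rows downward; lengths in m; the calibration is good to about 2 mm. The wrist camera is an equidistant fisheye: a pixel r from the principal point sees the ray r / f radians off the axis. A picture is of the moment at which its call begins: read the wrist's pose just before it. camera_model takes no time and is no camera call; for the wrist camera it gives the pose at the moment of the call.
- ticket.close_job(): hands the job in; it is judged then, once.
The state is a dict: "time": time; "joint_positions": joint angles; "qvel": joint speeds; "joint_torque": joint torques, N m; "tool_pos": TCP position; "ee_rot": TCP orientation; "wrist_force": force on the tool from outside, world axes, zero at the start; "wrist_torque": the same for the moment, N m; "width": finger opening in m; "finger_force": force on a finger pad.
Only numpy, scipy, OpenCV 4.12 (cv2) and the standard library are available. Lean on these libraries where they do the work, as an engineer would, in place of code of your own. Each camera call takes 0.05 s, during which the arm holds its last target. There are 200 camera calls.

## Working session

There is one attempt and no reset: what is moved stays moved. The work goes in short steps, Python scripts to look and compute and a tool call to move; the robot and the scene stay as the last step left them, time stands still between calls to the robot, and variables do not carry over. Pictures are saved under pics/ and viewed, at most 10 in all, crops included, and the job is handed in when it is done.

Besides the shell and the picture viewer there is one more tool, called after "Request:" by a JSON object that holds its "fn" and its "kwargs", one argument or row to a line. send_rows: Moves the arm, as the interface text tells. Its arguments: {"type":"object","properties":{"rows":{"type":"array"},"grip":{"type":"number"}},"required":["rows"]}

```bash
mkdir -p pics; python3 - <<'E'
from bench import sensors, optics
import cv2,numpy as np
for n in("scene","side"):
    im=optics.snapshot(n); cv2.imwrite(f"pics/{n}0.png",im[...,::-1]); m=optics.camera_model(n)
    print(n,m["vertical_fov"],m["cx"],m["cy"],(-np.array(m["R"]).T@np.array(m["t"])).round(3),np.array(m["R"]).round(3).tolist())
o=sensors.get_obs();print(o["time"],o["tool_pos"],o["ee_rot"],o["width"])
E
```

```text
scene 47.79086596534961 323.3006237545933 203.41229864431008 [-0.527 -0.523  0.785] [[0.498, -0.867, 0.019], [-0.392, -0.245, -0.887], [0.773, 0.434, -0.462]]
side 49.48903375992813 322.69539006543613 200.69509508009128 [0.605 1.577 0.798] [[-1.0, 0.012, 0.024], [-0.017, 0.411, -0.911], [-0.02, -0.911, -0.411]]
0.1 [ 0.19246947 -0.51473079  0.22942744] [-3.13959038e+00 -1.57744676e-04  3.57763544e-01] 0.0941504281110067
```

View pics/scene0.png

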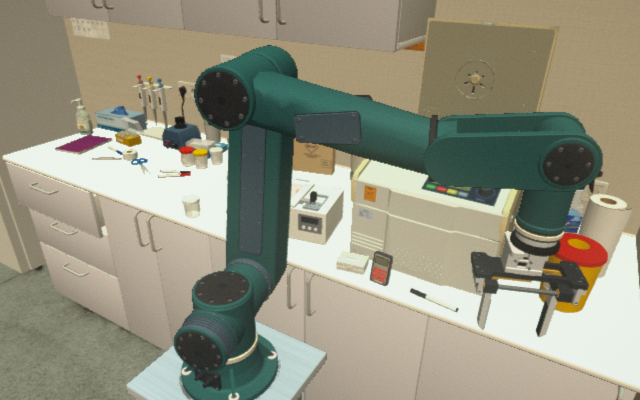

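View pics/side0.png

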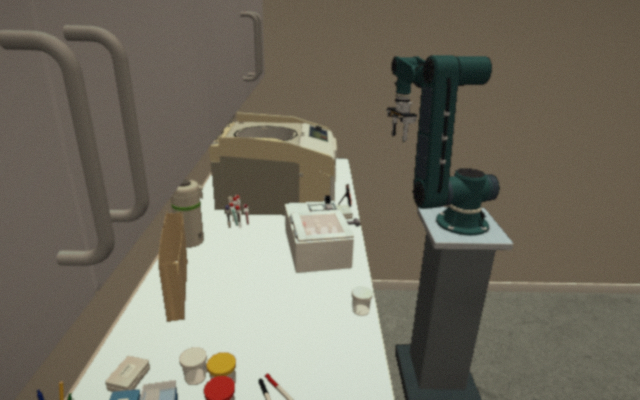

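The scene view shows the incubator strip with the black knob near (313,196), partly hidden by the arm. The side view shows the incubator around (320,235), knob near (327,200) and grip near (355,222). I'll enlarge both.

```bash
python3 - <<'E'
import cv2,numpy as np
a=cv2.imread("pics/scene0.png")[170:270,280:400]; b=cv2.imread("pics/side0.png")[180:280,275:395]
r=lambda x:cv2.resize(x,None,fx=5,fy=5,interpolation=cv2.INTER_CUBIC)
cv2.imwrite("pics/crop0.png",np.vstack([r(a)[:300*1+200][::1],r(b)])[:1000])
v=np.vstack([cv2.resize(a,(720,600))[:290],cv2.resize(b,(720,600))[80:380]])
cv2.imwrite("pics/crop1.png",v)
E
```

```text
(no output)
```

View pics/crop1.png

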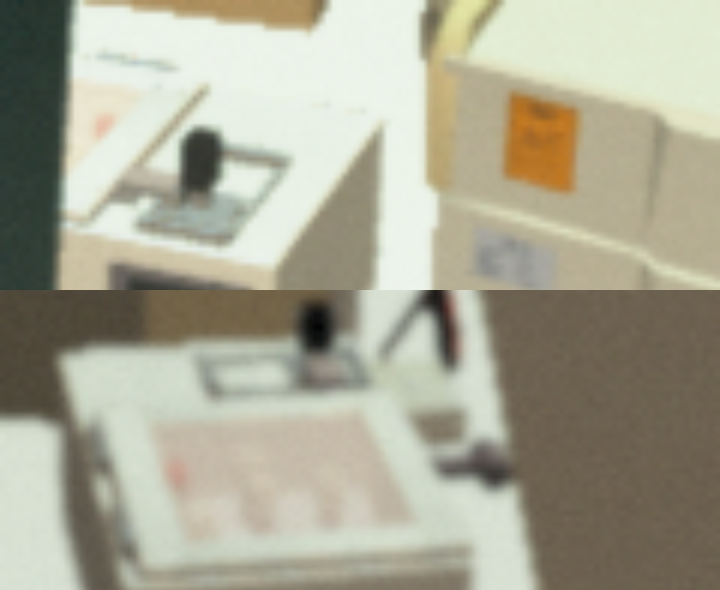

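Scene crop: knob top is at about (313.5,192.5), and the strip's right corners are at (343.7,190.3) rear and (325.8,215) front. Side crop: knob centre is at about (327.7,199.5), the grip bar at (356.7,222.5).

```bash
cat > h.py <<'E'
from bench import sensors, optics
import numpy as np
def ray(n,p,m=None):
    m=m or optics.camera_model(n);R=np.array(m["R"]);t=np.array(m["t"])
    f=200/np.tan(np.radians(m["vertical_fov"])/2);d=np.array([p[0]-m["cx"],p[1]-m["cy"]])
    if n=="wrist":
        r=np.linalg.norm(d);v=np.r_[d/max(r,1e-9)*np.sin(r/f),np.cos(r/f)]
    else: v=np.r_[d/f,1]
    return -R.T@t,R.T@v
def plane(n,p,z,m=None):
    c,v=ray(n,p,m);return (c+v*(z-c[2])/v[2]).round(4)
def two(a,b):
    (c,u),(d,v)=a,b;s=np.linalg.lstsq(np.c_[u,-v],d-c,rcond=None)[0]
    p,q=c+u*s[0],d+v*s[1];return ((p+q)/2).round(4),np.linalg.norm(p-q).round(4)
E
python3 - <<'E'
from h import *
print("knob",two(ray("scene",(313.5,197)),ray("side",(327.7,199.5))),plane("scene",(313.5,197),.152),plane("side",(327.7,199.5),.152))
print("corners",plane("scene",(343.7,190.3),.12),plane("scene",(325.8,215),.12))
print("bar",plane("side",(356.7,222.5),.126))
print("lid FL corner",plane("side",(353.3,236.3),.131), "lid RL",plane("side",(275+130/6,180+340/6),.131))
print("slides",plane("scene",(352,258),.028),"timer",plane("scene",(381,255),.092),"cup",plane("scene",(191,199),.066))
E
```

```text
knob (array([0.5557, 0.1222, 0.1486]), np.float64(0.0038)) [0.5534 0.1196 0.152 ] [0.5549 0.1334 0.152 ]
corners [0.7055 0.0914 0.12  ] [0.5236 0.0577 0.12  ]
bar [0.4582 0.2627 0.126 ]
lid FL corner [0.4782 0.369  0.131 ] lid RL [0.6575 0.3771 0.131 ]
slides [ 0.4823 -0.0571  0.028 ] timer [ 0.4514 -0.1578  0.092 ] cup [0.4613 0.559  0.066 ]
```

Request:
{"fn": "send_rows", "kwargs": {
  "rows": [
    [13, 33, 12, 0, 0, -0.03],
    [13, 33, 12, 0, 0, -0.03],
    [13, 33, 12, 0, 0, -0.03],
    [13, 33, 12, 0, 0, -0.03],
    [13, 33, 12, 0, 0, -0.03],
    [13, 33, 12, 0, 0, -0.03],
    [13, 33, 12, 0, 0, -0.03],
    [13, 33, 12, 0, 0, -0.03]
  ]
}}

```text
time: 0.77
tool_pos: [0.2966, -0.2494, 0.3267]
ee_rot: [-3.141, 0.0, 0.116]
wrist_force: [0.8, 0.5, 0.4]
width: 0.094
finger_force: 0.0
```

Request:
{"fn": "send_rows", "kwargs": {
  "rows": [
    [12, 38, 0, 0, 0, 0],
    [12, 38, 0, 0, 0, 0],
    [12, 38, 0, 0, 0, 0],
    [12, 38, 0, 0, 0, 0],
    [12, 38, 0, 0, 0, 0],
    [12, 38, 0, 0, 0, 0],
    [12, 38, 0, 0, 0, 0],
    [12, 38, 0, 0, 0, 0]
  ]
}}

```text
time: 1.43
tool_pos: [0.3924, 0.0549, 0.3263]
ee_rot: [3.141, -0.0, 0.118]
wrist_force: [0.8, -1.0, 0.4]
width: 0.0939
finger_force: 0.0
```

Request:
{"fn": "send_rows", "kwargs": {
  "rows": [
    [12, 38, 0, 0, 0, 0],
    [12, 38, 0, 0, 0, 0],
    [0, 0, 0, 0, 0, 0],
    [0, 0, 0, 0, 0, 0]
  ]
}}

```text
time: 1.77
tool_pos: [0.4163, 0.1304, 0.3254]
ee_rot: [3.141, 0.003, 0.122]
wrist_force: [-0.6, -0.6, -0.5]
width: 0.0941
finger_force: 0.0
```

```bash
python3 - <<'E'
from h import *
import cv2,pickle
m=optics.camera_model("wrist");im=optics.snapshot("wrist");cv2.imwrite("pics/w0.png",im[...,::-1])
pickle.dump(m,open("w0.pkl","wb"))
o=sensors.get_obs();print(o["time"],o["tool_pos"],o["ee_rot"],(-np.array(m["R"]).T@m["t"]).round(3),np.array(m["R"]).round(2).tolist())
E
```

```text
1.8167 [0.4163155  0.12907153 0.32579932] [3.14073318e+00 1.93548687e-03 1.19573395e-01] [0.497 0.14  0.48 ] [[0.12, -0.99, -0.0], [-0.95, -0.12, 0.28], [-0.28, -0.03, -0.96]]
```

View pics/w0.png

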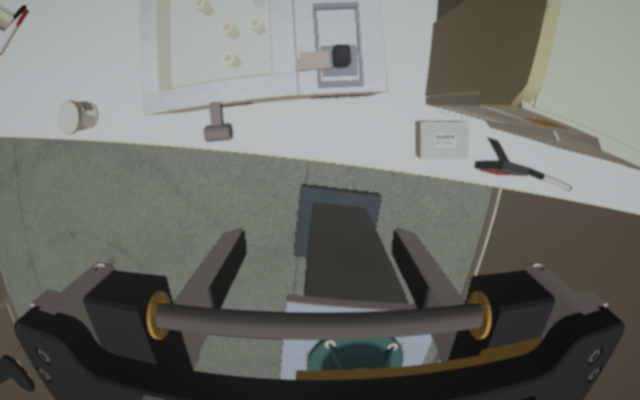

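Wrist view: knob top is at about (341,53), grip bar at (218,132) spanning columns 204–232. The strip's front right corner is near (386,91), the lid's front left corner near (143,112). Refine these with masks.

```bash
python3 - <<'E'
from h import *
import cv2,pickle
m=pickle.load(open("w0.pkl","rb"));im=cv2.imread("pics/w0.png");g=cv2.cvtColor(im,cv2.COLOR_BGR2GRAY)
def comp(x0,x1,y0,y1,th):
    k=(g[y0:y1,x0:x1]<th).astype(np.uint8);n,l,s,c=cv2.connectedComponentsWithStats(k)
    i=1+np.argmax(s[1:,4]);pts=np.argwhere(l==i)[:,::-1]+[x0,y0];return pts
k=comp(325,360,38,75,70);print("knob bbox",k.min(0),k.max(0),len(k),k.mean(0))
b=comp(198,240,120,146,140);print("bar",b.min(0),b.max(0),b.mean(0),cv2.minAreaRect(b.astype(np.float32)))
kc=plane("wrist",k.mean(0),.163,m);print("knob",kc)
bp=np.array([plane("wrist",p,.130,m)[:2] for p in b]);print("bar",bp.mean(0),[cv2.minAreaRect((bp*1000).astype(np.float32))])
P=lambda p,z:plane("wrist",p,z,m)[:2]
fr=P((386,91),.12);fl=P((143,112),.131);fr0=P((296,95),.131)
e=fl-fr0;print("front edge",fr,fl,fr0,"lid len",np.linalg.norm(e),"yaw lid",np.arctan2(-e[0],e[1]))
for q in [((143,112),(150,5),.131),((386,91),(380,5),.12),((360,86),(357,5),.12),((317,86),(314,5),.12)]:
    d=P(q[1],q[2])-P(q[0],q[2]);print("side yaw",np.arctan2(d[1],d[0]))
E
```

```text
knob bbox [333  46] [349  66] 330 [340.89393939  55.95151515]
bar [204 120] [232 141] [218.01775148 130.88954635] ((218.0, 130.5), (21.0, 28.0), 90.0)
knob [0.5547 0.1253 0.163 ]
bar [0.46110986 0.2543929 ] [((461.5771789550781, 254.64947509765625), (24.752086639404297, 35.11124038696289), 4.899018287658691)]
front edge [0.5297 0.0661] [0.4787 0.3586] [0.5102 0.1677] lid len 0.1934814202966269 yaw lid 0.16353426807710275
side yaw 0.06250838763713874
side yaw 0.1829734829228956
side yaw 0.1525728055916188
side yaw 0.159173644786112
```

Yaw is about 0.165 rad from several edges. The strip front edge measures 297 mm against 300, and knob-to-grip is 143 mm in local y against 146, so the fits agree. Move above the knob and down to it.

Request:
{"fn": "send_rows", "kwargs": {
  "rows": [
    [35, -1, 0, 0, 0, 0.015],
    [35, -1, 0, 0, 0, 0.015],
    [35, -2, -10, 0, 0, 0.015],
    [35, -1, -20, 0, 0, 0],
    [0, 0, -30, 0, 0, 0],
    [0, 0, -30, 0, 0, 0],
    [0, 0, -10, 0, 0, 0],
    [0, 0, 0, 0, 0, 0]
  ],
  "grip": 50
}}

```text
time: 2.48
tool_pos: [0.5548, 0.1217, 0.2228]
ee_rot: [3.142, 0.008, 0.16]
wrist_force: [-0.0, -0.2, 0.0]
width: 0.0503
finger_force: 0.0
```

```bash
python3 - <<'E'
from h import *
import cv2,pickle
m=optics.camera_model("wrist");im=optics.snapshot("wrist");cv2.imwrite("pics/w1.png",im[...,::-1])
pickle.dump(m,open("w1.pkl","wb"))
o=sensors.get_obs();print(o["time"],o["tool_pos"],o["ee_rot"],o["width"])
E
```

```text
2.5333 [0.55586619 0.12218947 0.22591615] [3.14134028e+00 2.40039697e-03 1.60560875e-01] 0.05007722255084227
```

View pics/w1.png

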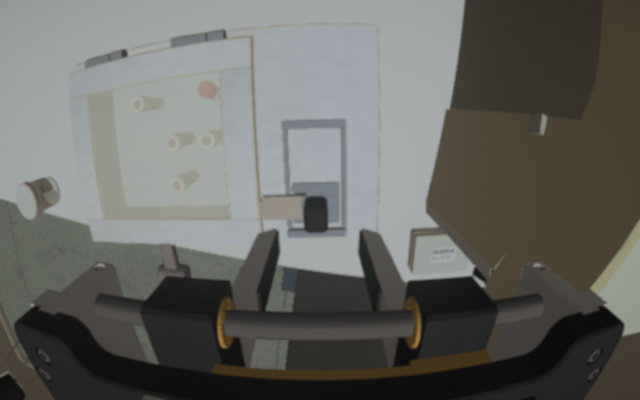

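Knob is at (316,214), between the fingers (tips near (275,232) and (365,232)). Check the numbers.

```bash
python3 - <<'E'
from h import *
import cv2,pickle
m=pickle.load(open("w1.pkl","rb"));g=cv2.imread("pics/w1.png",0)
k=(g[185:245,298:335]<60).astype(np.uint8);n,l,s,c=cv2.connectedComponentsWithStats(k);i=1+np.argmax(s[1:,4]);print(s[i]+[298,185,0,0,0],c[i]+[298,185])
x,y=c[i]+[298,185]
for z in(.167,.15):print(z,plane("wrist",(x,y),z,m), plane("wrist",(s[i,0]+298+s[i,2]/2,s[i,1]+185),z,m),plane("wrist",(s[i,0]+298+s[i,2]/2,s[i,1]+s[i,3]+185),z,m))
P=lambda p,z:plane("wrist",p,z,m)[:2]
for q in [((376,265),(378,30),.12),((347,235),(345,120),.12),((284,232),(284,122),.12),((257,200),(252,40),.131)]:
    d=P(q[1],q[2])-P(q[0],q[2]);print("yaw",np.arctan2(d[1],d[0]))
print("bar",P((175,268),.136))
o=sensors.get_obs();R=np.array(m["R"]);t=np.array(m["t"])
E
```

```text
[305 197  22  35 719] [315.4255911  214.04867872]
0.167 [0.5613 0.1253 0.167 ] [0.574  0.1269 0.167 ] [0.5475 0.1227 0.167 ]
0.15 [0.5553 0.1246 0.15  ] [0.569  0.1263 0.15  ] [0.5404 0.1217 0.15  ]
yaw 0.18793387560276625
yaw 0.20008372541776825
yaw 0.13349875799443436
yaw 0.16713773496055698
bar [0.4725 0.2491]
```

Request:
{"fn": "send_rows", "kwargs": {
  "rows": [
    [5, 3, -20, 0, 0, 0.005],
    [0, 0, -20, 0, 0, 0],
    [0, 0, -15, 0, 0, 0],
    [0, 0, -10, 0, 0, 0],
    [0, 0, 0, 0, 0, 0]
  ]
}}

```text
time: 2.95
tool_pos: [0.5618, 0.1264, 0.1625]
ee_rot: [3.141, -0.002, 0.167]
wrist_force: [-0.0, -0.1, -0.6]
width: 0.0498
finger_force: 0.0
```

Request:
{"fn": "send_rows", "kwargs": {
  "rows": [
    [0, 0, 0, 0, 0, 0],
    [0, 0, 0, 0, 0, 0],
    [0, 0, 0, 0, 0, 0],
    [0, 0, 0, 0, 0, 0],
    [0, 0, 0, 0, 0, 0]
  ],
  "grip": 0
}}

```text
time: 3.37
tool_pos: [0.562, 0.1266, 0.1623]
ee_rot: [3.141, -0.001, 0.168]
wrist_force: [1.2, -7.2, 4.3]
width: 0.02
finger_force: 4.3
```

Request:
{"fn": "send_rows", "kwargs": {
  "rows": [
    [0, -1, 0, 0, 0, 0],
    [0, 0, 0, 0, 0, 0],
    [0, 0, 0, 0, 0, 0]
  ]
}}

```text
time: 3.62
tool_pos: [0.5622, 0.1254, 0.1623]
ee_rot: [3.141, -0.002, 0.168]
wrist_force: [1.3, -1.9, 3.1]
width: 0.0177
finger_force: 30.0
```

Request:
{"fn": "send_rows", "kwargs": {
  "rows": [
    [7, 1.2, 0, 0, 0, 0],
    [7, 1.2, 0, 0, 0, 0],
    [7, 1.2, 0, 0, 0, 0],
    [7, 1.2, 0, 0, 0, 0],
    [0, 0, 0, 0, 0, 0]
  ]
}}

```text
time: 4.03
tool_pos: [0.5918, 0.1309, 0.1623]
ee_rot: [3.142, -0.003, 0.168]
wrist_force: [1.7, -1.1, 4.7]
width: 0.0176
finger_force: 30.0
```

Request:
{"fn": "send_rows", "kwargs": {
  "rows": [
    [6, 1, 0, 0, 0, 0],
    [5, 0.9, 0, 0, 0, 0],
    [4, 0.7, 0, 0, 0, 0],
    [2, 0.3, 0, 0, 0, 0],
    [1, 0.2, 0, 0, 0, 0],
    [0, 0, 0, 0, 0, 0],
    [0, 0, 0, 0, 0, 0]
  ]
}}

```text
time: 4.62
tool_pos: [0.6046, 0.1333, 0.1622]
ee_rot: [3.141, 0.009, 0.168]
wrist_force: [-12.2, -4.6, 10.9]
width: 0.0177
finger_force: 29.9
```

End stop reached: 43 mm of travel, then 12 N of resistance. Release, rise, and go above the grip.

Request:
{"fn": "send_rows", "kwargs": {
  "rows": [
    [-3, -0.5, 0, 0, 0, 0],
    [0, 0, 0, 0, 0, 0],
    [0, 0, 0, 0, 0, 0],
    [0, 0, 0, 0, 0, 0]
  ],
  "grip": 50
}}

```text
time: 4.95
tool_pos: [0.6054, 0.1329, 0.1617]
ee_rot: [3.141, -0.001, 0.167]
wrist_force: [0.5, -2.9, 3.7]
width: 0.0411
finger_force: 2.1
```

Request:
{"fn": "send_rows", "kwargs": {
  "rows": [
    [0, 0, 20, 0, 0, 0],
    [0, 0, 30, 0, 0, 0],
    [0, 0, 30, 0, 0, 0],
    [-28, 20, 10, 0, 0, 0],
    [-30, 24, 0, 0, 0, 0],
    [-30, 24, 0, 0, 0, 0],
    [-30, 24, 0, 0, 0, 0],
    [-30, 24, 0, 0, 0, 0]
  ]
}}

```text
time: 5.62
tool_pos: [0.4548, 0.2509, 0.2502]
ee_rot: [-3.14, 0.002, 0.168]
wrist_force: [-0.1, 0.5, -0.5]
width: 0.0498
finger_force: 0.0
```

Request:
{"fn": "send_rows", "kwargs": {
  "rows": [
    [-25, 5, 0, 0, 0, 0],
    [-25, 0, 0, 0, 0, 0],
    [0, 0, 0, 0, 0, 0],
    [0, 0, 0, 0, 0, 0]
  ],
  "grip": 70
}}

```text
time: 5.95
tool_pos: [0.4057, 0.2552, 0.2509]
ee_rot: [-3.14, 0.0, 0.17]
wrist_force: [0.8, 0.7, -1.0]
width: 0.0695
finger_force: 0.0
```

```bash
python3 - <<'E'
from h import *
import cv2,pickle
m=optics.camera_model("wrist");im=optics.snapshot("wrist");cv2.imwrite("pics/w2.png",im[...,::-1])
pickle.dump(m,open("w2.pkl","wb"))
o=sensors.get_obs();print(o["time"],o["tool_pos"],o["ee_rot"],o["width"])
E
```

```text
6.0 [0.40654654 0.25484721 0.25091755] [-3.14085467e+00  3.80124322e-04  1.68792301e-01] 0.069870650063375
```

View pics/w2.png

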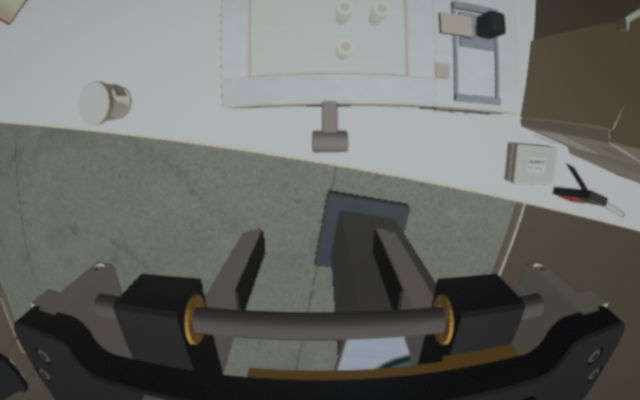

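The knob (490,25) sits at the rear and the tongue is clear of the lug (442,70). The grip bar is at (330,141), columns 313–348. Measure it.

```bash
python3 - <<'E'
from h import *
import cv2,pickle
m=pickle.load(open("w2.pkl","rb"));g=cv2.imread("pics/w2.png",0)
x0,y0=302,127
k=(g[y0:158,x0:358]<125).astype(np.uint8);n,l,s,c=cv2.connectedComponentsWithStats(k);i=1+np.argmax(s[1:,4]);b=s[i]+[x0,y0,0,0,0];print(b,c[i]+[x0,y0])
P=lambda p,z:plane("wrist",p,z,m)[:2]
for yy in (b[1]+4,b[1]+b[3]/2,b[1]+b[3]): 
  L,R=P((b[0],yy),.131),P((b[0]+b[2],yy),.131);print(L,R,(L+R)/2,np.linalg.norm(L-R))
d=P((435,105),.131)-P((222,106),.131);print("yaw",np.arctan2(d[0],-d[1]),np.linalg.norm(d))
E
```

```text
[312 127  36  25 774] [329.4379845  139.86821705]
[0.466  0.2721] [0.4716 0.2408] [0.4688  0.25645] 0.03179701243827793
[0.4585 0.2709] [0.4641 0.2394] [0.4613  0.25515] 0.031993905669674
[0.4475 0.269 ] [0.4531 0.2373] [0.4503  0.25315] 0.03219083720563975
yaw 0.1822083922395464 0.19370663385645828
```

Bar length measures 32.0 mm as specified. Its centre is at about (0.460, 0.255) and the yaw is about 0.175.

Request:
{"fn": "send_rows", "kwargs": {
  "rows": [
    [27, 0, -20, 0, 0, 0.007],
    [27, 0, -25, 0, 0, 0],
    [0, 0, -25, 0, 0, 0],
    [0, 0, -25, 0, 0, 0],
    [0, 0, -16, 0, 0, 0],
    [0, 0, -8, 0, 0, 0],
    [0, 0, 0, 0, 0, 0]
  ]
}}

```text
time: 6.58
tool_pos: [0.4601, 0.2534, 0.1293]
ee_rot: [3.141, 0.006, 0.174]
wrist_force: [-0.8, -0.9, 0.4]
width: 0.0699
finger_force: 0.0
```

Request:
{"fn": "send_rows", "kwargs": {
  "rows": [
    [0, 0, 0, 0, 0, 0],
    [0, 0, 0, 0, 0, 0],
    [0, 0, 0, 0, 0, 0],
    [0, 0, 0, 0, 0, 0],
    [0, 0, 0, 0, 0, 0],
    [0, 0, 0, 0, 0, 0]
  ],
  "grip": 0
}}

```text
time: 7.08
tool_pos: [0.4609, 0.2544, 0.1333]
ee_rot: [-3.141, -0.001, 0.175]
wrist_force: [0.4, -0.2, 0.2]
width: 0.0334
finger_force: 0.0
```

Request:
{"fn": "send_rows", "kwargs": {
  "rows": [
    [0, 0, 0, 0, 0, 0],
    [0, 0, 0, 0, 0, 0],
    [0, 0, 0, 0, 0, 0]
  ]
}}

```text
time: 7.33
tool_pos: [0.4608, 0.2549, 0.1332]
ee_rot: [-3.14, -0.001, 0.175]
wrist_force: [-0.7, 1.6, 2.7]
width: 0.0317
finger_force: 30.0
```

```bash
python3 - <<'E'
import numpy as np
a=np.radians(np.r_[0:51:5]);s=.217*(1-np.cos(a));z=.217*np.sin(a);c,n=np.cos(.175),np.sin(.175)
print((1000*np.diff(np.c_[s*c,s*n,z],axis=0)).round(1).tolist())
E
```

```text
[[0.8, 0.1, 18.9], [2.4, 0.4, 18.8], [4.0, 0.7, 18.5], [5.6, 1.0, 18.1], [7.1, 1.3, 17.5], [8.6, 1.5, 16.8], [10.0, 1.8, 16.0], [11.3, 2.0, 15.0], [12.6, 2.2, 14.0], [13.7, 2.4, 12.8]]
```

Request:
{"fn": "send_rows", "kwargs": {
  "rows": [
    [0.2, 0, 9.5, 0, 0, 0],
    [0.6, 0.1, 9.5, 0, 0, 0],
    [1, 0.2, 9.4, 0, 0, 0],
    [1.4, 0.2, 9.4, 0, 0, 0],
    [0, 0, 0, 0, 0, 0]
  ]
}}

```text
time: 7.75
tool_pos: [0.464, 0.2555, 0.1718]
ee_rot: [-3.14, -0.001, 0.175]
wrist_force: [0.1, 4.9, -3.0]
width: 0.0316
finger_force: 30.0
```

Request:
{"fn": "send_rows", "kwargs": {
  "rows": [
    [2, 0.6, 9.2, 0, 0, 0],
    [2, 0.6, 9.2, 0, 0, 0],
    [2.8, 0.6, 9, 0, 0, 0],
    [2.8, 0.6, 9, 0, 0, 0],
    [3.6, 0.7, 8.7, 0, 0, 0],
    [3.6, 0.7, 8.7, 0, 0, 0],
    [4.3, 0.8, 8.4, 0, 0, 0],
    [4.3, 0.8, 8.4, 0, 0, 0]
  ]
}}

```text
time: 8.42
tool_pos: [0.4894, 0.2603, 0.2416]
ee_rot: [-3.141, 0.0, 0.175]
wrist_force: [1.0, 4.8, -3.3]
width: 0.0317
finger_force: 30.0
```

Request:
{"fn": "send_rows", "kwargs": {
  "rows": [
    [5, 0.9, 8, 0, 0, 0],
    [5, 0.9, 8, 0, 0, 0],
    [5.7, 1, 7.5, 0, 0, 0],
    [5.7, 1, 7.5, 0, 0, 0],
    [0, 0, 0, 0, 0, 0]
  ]
}}

```text
time: 8.83
tool_pos: [0.5119, 0.2645, 0.2736]
ee_rot: [-3.141, -0.002, 0.175]
wrist_force: [-0.2, 4.7, -3.6]
width: 0.0314
finger_force: 30.0
```

Request:
{"fn": "send_rows", "kwargs": {
  "rows": [
    [6.3, 1.1, 7, 0, 0, 0],
    [6.3, 1.1, 7, 0, 0, 0],
    [6.8, 1.2, 6.4, 0, 0, 0],
    [6.8, 1.2, 6.4, 0, 0, 0],
    [0, 0, 0, 0, 0, 0],
    [0, 0, 0, 0, 0, 0],
    [0, 0, 0, 0, 0, 0],
    [0, 0, 0, 0, 0, 0]
  ]
}}

```text
time: 9.5
tool_pos: [0.537, 0.2691, 0.2987]
ee_rot: [-3.141, -0.0, 0.175]
wrist_force: [0.1, 4.9, -4.2]
width: 0.0317
finger_force: 30.0
```

```bash
python3 - <<'E'
from h import *
import cv2
r=lambda i,a,b,c,d:cv2.resize(i[a:b,c:d,::-1],(720,300),interpolation=cv2.INTER_CUBIC)
s=optics.snapshot("side");w=optics.snapshot("scene")
cv2.imwrite("pics/f.png",np.vstack([r(s,165,265,230,470),r(w,160,260,200,440)]))
o=sensors.get_obs();print(o)
z=o["tool_pos"][2]-.1332;print(np.degrees(np.arcsin(z/.217)))
E
```

```text
{'time': 9.6, 'joint_positions': array([3.69757893e-01, 1.99377706e-01, 1.11055199e+00, 8.04261291e-04,
       1.83139207e+00, 1.76547358e+00]), 'qvel': array([ 8.18824287e-04, -1.27093353e-04,  7.51922639e-05, -1.76313404e-04,
       -2.40204882e-03, -8.09560476e-05]), 'joint_torque': array([ -2.92637721, -41.35364413, -31.64929748,  -1.63661398,
         0.55754101,   0.09024042]), 'tool_pos': array([0.53692551, 0.26907808, 0.29868483]), 'ee_rot': array([-3.14077786e+00, -1.15534547e-04,  1.75287924e-01]), 'wrist_force': array([ 1.18760504,  4.13881738, -3.31723426]), 'wrist_torque': array([1.00229882, 0.03099836, 0.12596422]), 'finger_force': 30.00056952238083, 'width': 0.03173769452018926}
49.69420370211184
```

View pics/f.png

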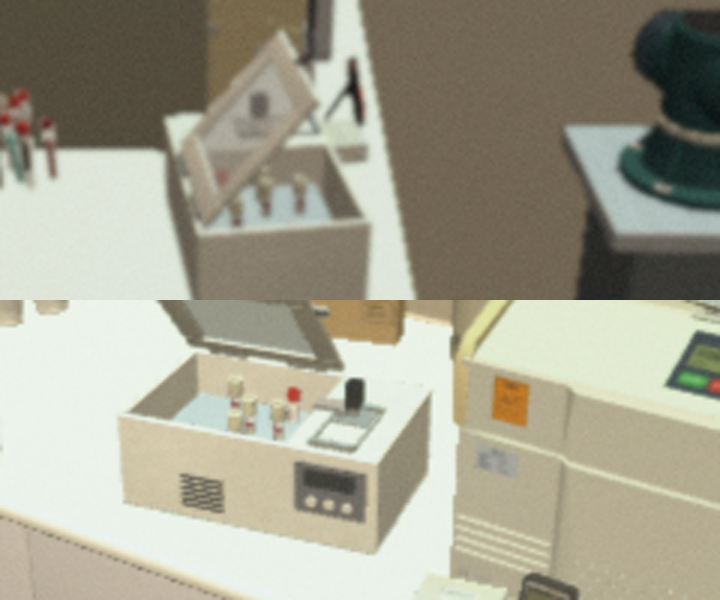

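The lid stands open at about 50° in the fingers, with the knob at the rear of its slot (355,395 in the crop) and the bystanders in place. Handing in.

```bash
python3 -c "
from bench import ticket;print(ticket.close_job())"
```

```text
the job is handed in; nothing more can be done
None
```

I slid the lock's knob to its rear end stop (43 mm of travel, then firm resistance), raised the lid to about 49.7 degrees, and handed the job in with the fingers still holding it; no verdict came back.

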